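# Fold up the pan stand and lay its mats

## Robot

A 6-joint arm with a two-finger parallel gripper is mounted at the origin on the work surface. World frame = base frame: x ahead of the robot, y to its left, z up, the work surface at z = 0. Lengths are in m, angles in rad, forces in N, time in s.
With the tool pointing down it reaches from about 0.35 to 0.975 m from the base axis. Payload 4.9 kg.
Tool frame: the origin (TCP) lies midway between the tips of the shut fingers; the grasp point (between the pads) lies 19 mm behind it; z points along the fingers, y is the direction in which the jaws open and shut (so a half turn about z gives the same grasp; the last joint's range is limited). The gripper opens to 85 mm and grips with 20 to 120 N. Pads are 22 mm wide; open, the fingers measure 114 mm over their backs; the gripper's body (76 mm by 85 mm) begins 54 mm behind the grasp point. The pads swing forward as they close: fully open they stand 13 mm farther back than shut.
Start: joints at [-1.341, 0.053, 1.613, -0, 1.476, -0.119], TCP at [0.214, -0.587, 0.194] pointing down, gripper open.
Joint ranges: [-3.01, 3.01], [-1.01, 2.22], [0.06, 2.58], [-1.02, 4.17], [0.09, 2.62], [-3.14, 3.14]. Speed limits (rad/s): [2.57, 2.57, 3.14, 3.14, 3.14, 3.14].

## Interface

Orientations are given as a unit quaternion [w, x, y, z].
In Python, from plant import state, grab_frame, camera_params, job_done, boxes_of gives the robot as it stands.
- The arm moves only by the tool step_arm, never from a script. Its argument "steps" is a list of rows, each a list of 4 numbers: the shift along the tool's x, y, z in mm, then the turn about the tool's z in degrees. A call has 1 to 8 rows; each row shifts and turns the pose as measured when the row begins, along the tool's axes as they then stand; what a row does not reach is not made up. A row lasts 1/10 s, in which the tool goes at most 50 mm and 8.59 degrees, less where a joint would pass 70% of its speed; a pose out of reach is approached as far as the arm can. A call is refused whole if a number of a shift passes 50 or a number of a turn 8.59, either way. A call with a gripper value outside its range is refused whole. "claw" is the opening in per cent of the stroke, from 0 (shut) to 100 (fully open), set as the call begins (left out, the last holds). The fingers move at their own pace and stop on an object; the grip force is fixed at half the most. Time passes only in rows, so rows that do not move let the fingers close. It gives the time, the measured TCP pose, the force and the opening at its end, in the units of the state.
- state(): the state, without advancing time (a new reading comes with each control period).
- grab_frame(name): name is "scene" or "top" or "wrist"; returns (picture, depth): 480x640x3 uint8, red, green, blue; 480x640 float32, m along the optical axis (not along the pixel's ray), 0 where there is no reading.
- camera_params(name): a dict with "mtx" (3x3 intrinsics, pixels), "k1" (the pictures are not rectified: a ray, as slopes to the right and down, at radius r is drawn at 1 + k1 r^2 times it, then the intrinsics apply), "extrinsics" (4x4, takes a point from camera to world coordinates); the wrist camera has in their place "T_tool_cam" (4x4, takes a point from camera to tool coordinates, whose origin is the TCP and whose axes are the flange's). Camera axes: x right, y down, z forward; pixel columns grow to the right and rows downward; lengths in m; the calibration is good to about 2 mm. A picture is of the moment at which its call begins: read the wrist's pose just before it. camera_params takes no time and is no camera call.
- job_done(): hands the job in, once; it reports no verdict.
Trained networks look in the newest picture that a camera, given by its name, has taken for a name from the list of things; names that differ only in an ending like _2 or _b are one class to them, and where a whole thing is asked for, a point or a joint stands for the part that bears it (a point fixed in the world has none). Each returns a list of dicts, best first, with "p" (0 to 1); they miss things now and then, are a little off and sometimes report something else, mostly with a low value. They report only what shows in the picture. A call takes as long as a camera call. They do not tell look-alikes from the thing itself.
- boxes_of(camera, label): "box" ([left, top, width, height] in pixels, round what is visible of it).
The state is a dict: "time": time; "joint_pos": joint angles; "joint_vel": joint speeds; "joint_efforts": joint torques, N m; "tool_pos": TCP position; "tool_rot": TCP orientation; "contact_force": force on the tool from outside, world axes, zero at the start; "ft_torque": the same for the moment, N m; "gripper_width": opening from 0.0 (shut) to 1.0 (fully open).
Only numpy, scipy, OpenCV 4.12 (cv2) and the standard library are available. Lean on these libraries where they do the work, as an engineer would, in place of code of your own. Each camera call takes 0.05 s, during which the arm holds its last target. There are 200 camera calls.

## Task

Fold up the three-leaf pan stand: first swing the outer leaf (red knob) fully home against the middle leaf, then swing the middle leaf (black knob) fully home against the screwed-down leaf, so that all three lie side by side. Then lay the cork mat flat on the folded stand, centred on the round black pad of the middle leaf, and the blue coaster flat and centred on the cork, setting each down rather than dropping it, and let go. Leave the tumbler, tin, spoon and bottle brush where they are.

Things in the scene. Friction and masses are not known exactly. Their poses are not given: they have to be found in the camera images.
- stand: Fixed leaf, bare aluminium, screwed down: 140 (x) x 38 (y) mm, top 14 mm up like all three leaves. Origin on the shelf under its centre. Folded, the middle and then the outer leaf lie beside it towards +y, 39 mm apart, making a platform centred at x 0, y 39 mm; from that centre the black knob is then at x -58, the red knob at x +58, y +39 mm, so fingers set down along y clear both.
- middle (a joint): Fold angle of the middle leaf (grey) against the fixed leaf, rad: 0 = folded home against its stop, positive = open (opening turns it clockwise seen from above). Stays where left; hinge friction about 0.12 N m.
- outer (a joint): Fold angle of the outer leaf (aluminium, red knob) against the middle leaf, rad: 0 = folded home against its stop, positive = open (opening turns it anticlockwise seen from above, relative to the middle leaf). Stays where left; hinge friction about 0.05 N m.
- middle_hinge (a point): On the upright pin joining fixed and middle leaf, 14 mm up: x +70, y +19.5 mm in the stand's frame. Its axes turn with the middle leaf and match the stand's when folded; in them the middle leaf runs 140 mm to -x, its centre line 19.5 mm to +y.
- outer_hinge (a point): On the upright pin joining middle and outer leaf, 14 mm up: at -140, +39 mm from the middle hinge in the middle leaf's axes. Its axes turn with the outer leaf and match the middle leaf's when folded; in them the outer leaf runs 140 mm to +x, its centre line 19.5 mm to +y.
- knob_mid_grip (a point): Centre of the black knob at the middle leaf's free end: -128, +19.5 mm from the middle hinge in the middle leaf's axes. Upright, 16 mm across, 18 to 38 mm above the shelf, this point 27 mm up. It spins freely on its leaf, so a gripper may hold it without turning along.
- knob_out_grip (a point): Centre of the red knob at the outer leaf's free end: +128, +19.5 mm from the outer hinge in the outer leaf's axes. Like the black one: 16 mm across, freely spinning, 18 to 38 mm above the shelf, this point 27 mm up.
- pad (a point): Centre of the round flush black pad (28 mm across) in the middle of the middle leaf's top, 14 mm up; when folded it is the centre of the platform.
- cork_center (a point): Centre of the loose cork mat: flat disc 64 mm across, 12 mm thick, about 35 g; starts lying flat on the shelf (centre 6 mm up), about 105 to 155 mm to one side (world y) of the coaster, with free room around it.
- cork: The cork mat; origin at the centre of its underside, z upward.
- coaster_center (a point): Centre of the loose blue ceramic coaster: flat disc 56 mm across, 10 mm thick, about 60 g; starts lying flat on the shelf (centre 5 mm up).
- coaster: The blue coaster; origin at the centre of its underside, z upward.
- tumbler: Glass tumbler, 70 mm across the rim, 100 mm tall; bystander. Origin under its centre.
- tin: Round steel tin with a red lid, 83 mm across, 60 mm tall; bystander. Origin under its centre.
- spoon: Steel teaspoon 140 mm long lying along its x; bystander.
- brush: Orange bottle brush 235 mm long and 41 mm thick lying along its x, handle to -x; bystander. Origin on the shelf under the junction of handle (150 mm) and head (85 mm).
There are look-alikes about, which are no part of the job. Of the things like the stand, leave any that is turquoise; of the rest the smaller one is meant.

How it is judged:
On the way, in this order (a step that is already met when the one before it is completed fails the run):
1. the outer leaf is folded home against the middle leaf (within 0.07 rad) while the middle leaf still stands open (over 0.3 rad) (value of joint outer below 0.07 rad and value of joint middle above 0.3 rad), for 0.2 s.
2. the middle leaf is folded home too (both within 0.07 rad) (value of joint each of middle, outer below 0.07 rad), for 0.2 s.
3. the cork mat lies flat and released on the folded stand, within 12 mm of the pad's centre (all of step 2 and horizontal distance between cork_center and pad below 0.012 m and height (world z) of cork_center between 0.017 and 0.0235 m and (angle between cork_center's own z axis and vertical below 0.1 rad or angle between cork_center's own z axis and vertical above 3.0416 rad) and contact force between the fingers and cork below 0.05 N and linear speed of cork below 0.03 m/s), for 0.2 s.
4. the blue coaster lies flat and released on the cork, within 10 mm of its centre (all of step 3 and horizontal distance between coaster_center and cork_center below 0.01 m and height (world z) of coaster_center between 0.028 and 0.0345 m and (angle between coaster_center's own z axis and vertical below 0.1 rad or angle between coaster_center's own z axis and vertical above 3.0416 rad) and contact force between the fingers and coaster below 0.05 N and linear speed of coaster below 0.03 m/s), for 0.2 s.
At the end, for the whole second after the job is handed in: Both leaves folded home (within 0.07 rad), the cork mat flat on the stand within 12 mm of the pad's centre, the blue coaster flat on the cork within 10 mm of the cork's centre, both released and at rest (all of step 4); the robot touches nothing.
It fails at once if the middle leaf is folded (under 0.3 rad) while the outer leaf is still open (over 0.3 rad) (value of joint middle below 0.3 rad and value of joint outer above 0.3 rad).
It fails at once if a disc is dropped (falls free at over 0.55 m/s) ((linear speed of cork above 0.55 m/s and contact force between the fingers and cork below 0.02 N) or (linear speed of coaster above 0.55 m/s and contact force between the fingers and coaster below 0.02 N)).
It fails at once if the tumbler, tin, spoon or brush is moved more than 25 mm, or the tumbler or tin is tipped (distance of any of tumbler, tin, spoon, brush from where it was at the start of the episode above 0.025 m or angle between any of tumbler, tin's own z axis and vertical above 0.3 rad).
It also fails if it takes over 72 s, if anything falls off the work surface, if the arm or the gripper's body presses on something with over 40 N, if the wrist force passes 120 N, or if a joint passes its speed limit or range.

## Working session

There is one attempt and no reset: what is moved stays moved. The work goes in short steps, Python scripts to look and compute and a tool call to move; the robot and the scene stay as the last step left them, time stands still between calls to the robot, and variables do not carry over. Pictures are saved under pics/ and viewed, about 8 in all and at most 12, crops included, and the job is handed in when it is done.

Besides the shell and the picture viewer there is one more tool, called as name(argument=value, ...), one argument or row to a line, values as JSON. step_arm: Moves the arm, as the interface text tells. Its arguments: {"type":"object","properties":{"steps":{"type":"array"},"claw":{"type":"number"}},"required":["steps"]}

```bash
mkdir -p pics; ls; cat > h.py <<'E'
import numpy as np, cv2
from plant import state, grab_frame, camera_params, job_done, boxes_of
from scipy.spatial.transform import Rotation as R
def toolT():
    s=state(); q=s["tool_rot"]; T=np.eye(4); T[:3,:3]=R.from_quat([q[1],q[2],q[3],q[0]]).as_matrix(); T[:3,3]=s["tool_pos"]; return T
def ext(cam,T=None):
    p=camera_params(cam)
    return np.array(p["extrinsics"]) if "extrinsics" in p else (toolT() if T is None else T)@np.array(p["T_tool_cam"])
def rays(cam,uv):
    p=camera_params(cam); K=np.array(p["mtx"]); uv=np.atleast_2d(np.array(uv,float))
    d=np.c_[(uv[:,0]-K[0,2])/K[0,0],(uv[:,1]-K[1,2])/K[1,1]]; u=d.copy()
    for _ in range(10): u=d/(1+p["k1"]*(u**2).sum(1,keepdims=True))
    return np.c_[u,np.ones(len(u))]
def pix2z(cam,uv,z,T=None):
    E=ext(cam,T); d=rays(cam,uv)@E[:3,:3].T; o=E[:3,3]
    return o+d*((z-o[2])/d[:,2:])
def cloud(cam,depth,T=None):
    h,w=depth.shape; v,u=np.mgrid[:h,:w]
    r=rays(cam,np.c_[u.ravel(),v.ravel()])*depth.reshape(-1,1); E=ext(cam,T)
    return (r@E[:3,:3].T+E[:3,3]).reshape(h,w,3)
def proj(cam,P,T=None):
    p=camera_params(cam); E=np.linalg.inv(ext(cam,T)); P=np.atleast_2d(P)@E[:3,:3].T+E[:3,3]
    u=P[:,:2]/P[:,2:]; u=u*(1+p["k1"]*(u**2).sum(1,keepdims=True)); K=np.array(p["mtx"])
    return u@K[:2,:2].T+K[:2,2]
def save(n,img): cv2.imwrite(f"pics/{n}.png",img[:,:,::-1])
E
python3 - <<'E'
from h import *
im,d=grab_frame("top"); save("top1",im); np.save("top1d.npy",d)
for l in ["stand","knob_mid_grip","knob_out_grip","pad","cork","coaster","tumbler","tin","spoon","brush"]:
    print(l,[(np.round(b["box"]).astype(int).tolist(),round(b["p"],2)) for b in boxes_of("top",l)])
s=state(); print(s["time"],s["tool_pos"],s["tool_rot"])
print(camera_params("top")["extrinsics"],camera_params("wrist")["T_tool_cam"])
E
```

```text
pics
stand [([233, 299, 69, 62], 0.8), ([297, 198, 123, 86], 0.64), ([73, 191, 102, 90], 0.55)]
knob_mid_grip [([84, 216, 11, 9], 0.59), ([354, 215, 9, 5], 0.56), ([240, 322, 6, 2], 0.44)]
knob_out_grip [([413, 207, 6, 7], 0.48)]
pad [([348, 200, 73, 71], 0.87), ([238, 302, 63, 44], 0.63), ([82, 194, 93, 63], 0.56)]
cork [([186, 267, 28, 27], 0.88), ([241, 251, 23, 22], 0.62)]
coaster [([245, 251, 20, 22], 0.72)]
tumbler [([282, 138, 30, 39], 0.62), ([186, 266, 26, 27], 0.58), ([498, 181, 60, 88], 0.39)]
tin [([200, 165, 42, 40], 0.9), ([184, 265, 27, 28], 0.25)]
spoon [([480, 299, 20, 54], 0.76)]
brush [([500, 183, 58, 86], 0.79)]
0.55 [ 0.2136042  -0.58735852  0.19443181] [ 3.13139329e-05  9.84830562e-01  1.73518771e-01 -5.71968091e-07]
[[ 0.01796774 -0.98303225  0.18255067  0.25161686]
 [-0.99980922 -0.01906404 -0.00425226  0.07372389]
 [ 0.00766026 -0.18243944 -0.98318725  1.44980617]
 [ 0.          0.          0.          1.        ]] [[ 8.66374226e-04 -9.63375099e-01 -2.68156051e-01  6.75331615e-02]
 [ 9.99999555e-01  9.35009015e-04 -1.28248315e-04  2.06926293e-05]
 [ 3.74279558e-04 -2.68155820e-01  9.63375480e-01 -1.79428267e-01]
 [ 0.00000000e+00  0.00000000e+00  0.00000000e+00  1.00000000e+00]]
```

```bash
python3 - <<'E'
import cv2
im=cv2.imread("pics/top1.png"); c=im[130:390,50:450]; cv2.imwrite("pics/top1c.png",cv2.resize(c,None,fx=2,fy=2,interpolation=cv2.INTER_CUBIC))
E
```

```text
(no output)
```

View pics/top1c.png

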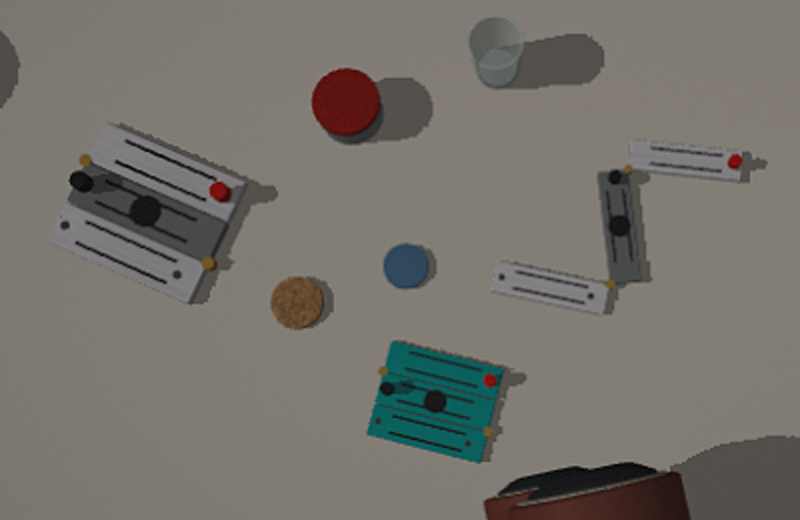

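Stand candidates: the large grey, already folded stand (crop 145,210; full image 122,235), the turquoise one (crop 435,400; full 267,330), and the small grey open one (crop 620,225; full 360,242), which is the one meant. Cork is at (198,281) and coaster at (253,263). The tin is at (223,181) and the tumbler at (298,157), both clear of the work.

```bash
python3 - <<'E'
from h import *
def f(c,z): 
    return pix2z("top",[[c[0]/2+50,c[1]/2+130]],z)[0]*1000
for n,c,z in [("screw1",(503,277),.014),("screw2",(591,296),.014),("midhinge",(611,284),.016),("outhinge",(628,170),.016),("pad",(620,225),.014),("black",(615,177),.038),("red",(736,161),.038),("cork",(297,302),.012),("coaster",(406,266),.010),("tin",(346,102),.06),("turq red",(490,381),.038)]:
    print(n,f(c,z).round(1))
E
```

```text
screw1 [476.7 108.8  14. ]
screw2 [455.5   2.2  14. ]
midhinge [470.3 -21.7  16. ]
outhinge [612.3 -41.7  16. ]
pad [543.5 -32.3  14. ]
black [597.7 -24.2  38. ]
red [ 620.9 -171.6   38. ]
cork [441.4 357.5  12. ]
coaster [488.5 227.1  10. ]
tin [679.2 302.2  60. ]
turq red [349.3 120.7  38. ]
```

step_arm(
  steps=[
    [38, -27, -6, 0],
    [38, -27, -6, 0],
    [38, -27, -6, 0],
    [38, -27, -6, 0],
    [38, -27, -6, 0],
    [38, -27, -6, 0],
    [38, -27, -6, 0],
    [38, -27, -6, 0],
  ],
)

```text
time: 1.35
tool_pos: [0.4299, -0.2744, 0.2433]
tool_rot: [0.0, 0.986, 0.168, 0.001]
contact_force: [0.1, 0.3, 0.3]
gripper_width: 0.997
```

step_arm(
  steps=[
    [38, -27, -6, 0],
    [38, -27, -6, 0],
    [38, -27, -6, 0],
    [38, -27, -6, 0],
    [38, -27, -6, 0],
    [38, -27, -6, 0],
    [20, -14, 0, 0],
    [0, 0, 0, 0],
  ],
  claw=40,
)

```text
time: 2.15
tool_pos: [0.6138, -0.0092, 0.2842]
tool_rot: [0.002, 0.985, 0.171, 0.004]
contact_force: [-0.1, -0.4, 0.1]
gripper_width: 0.399
```

```bash
python3 - <<'E'
from h import *
T=toolT(); print(state()["time"],T.round(3).tolist())
im,d=grab_frame("wrist"); save("w1",im); np.savez("w1.npz",d=d,T=T)
for l in ["stand","knob_mid_grip","knob_out_grip","pad"]:
    print(l,[(np.round(b["box"]).astype(int).tolist(),round(b["p"],2)) for b in boxes_of("wrist",l)])
E
```

```text
2.15 [[0.941, 0.338, 0.009, 0.614], [0.338, -0.941, -0.002, -0.009], [0.007, 0.005, -1.0, 0.284], [0.0, 0.0, 0.0, 1.0]]
stand [([76, 276, 117, 82], 0.86), ([189, 178, 253, 127], 0.68)]
knob_mid_grip [([193, 180, 250, 125], 0.72), ([319, 205, 10, 14], 0.48), ([80, 309, 19, 15], 0.45)]
knob_out_grip [([422, 230, 16, 8], 0.53)]
pad [([77, 276, 114, 67], 0.63), ([290, 181, 152, 118], 0.62)]
```

View pics/w1.png

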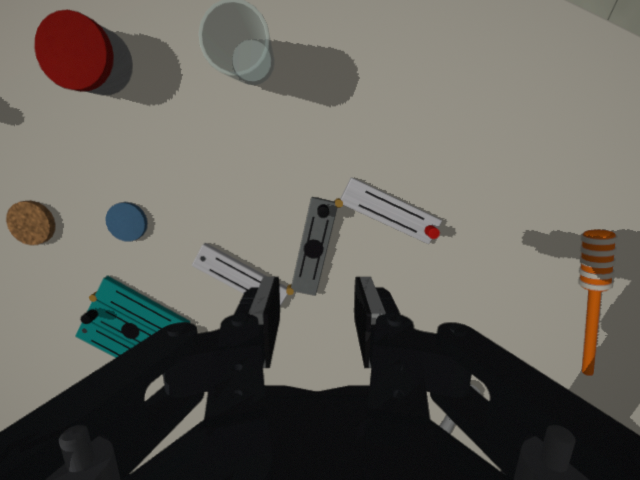

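The wrist view shows the same stand, with the red knob at (432,232), the black knob at (323,210), the pad at (313,248) and the hinge pins at (338,203) and (290,291). Next I'll refine these by fitting blob centroids.

```bash
python3 - <<'E'
from h import *
z=np.load("w1.npz"); T=z["T"]
def blob(im,c,r,f):
    c=np.array(c); x0,y0=c-r; p=im[y0:y0+2*r,x0:x0+2*r]
    h=cv2.cvtColor(p,cv2.COLOR_RGB2HSV).astype(int); m=f(h,p.astype(int)).astype(np.uint8)
    n,l,s,ce=cv2.connectedComponentsWithStats(m); 
    i=1+np.argmax(s[1:,4]); return ce[i]+[x0,y0],s[i,4]
red=lambda h,p:(p[...,0]>2*p[...,1])&(p[...,0]>80)
gold=lambda h,p:(h[...,1]>110)&(h[...,0]<30)&(h[...,0]>8)
dark=lambda h,p:h[...,2]<48
blue=lambda h,p:(h[...,1]>80)&(h[...,0]>95)&(h[...,0]<125)
cork=lambda h,p:(h[...,1]>75)&(h[...,0]<25)
L=[("red",red,.034,(432,232),(418,210)),("outh",gold,.016,(338,203),(364,215)),("midh",gold,.016,(290,291),(355,272)),("pad",dark,.014,(313,248),(360,242)),
("cork",cork,.010,(30,223),(198,281)),("coaster",blue,.008,(126,221),(253,263))]
w=cv2.imread("pics/w1.png")[:,:,::-1]; t=cv2.imread("pics/top1.png")[:,:,::-1]
for n,f,zz,a,b in L:
    for cam,im,c,TT in (("wrist",w,a,T),("top",t,b,None)):
        r=(11 if cam=="wrist" else 6) if n not in("cork","coaster") else (28 if cam=="wrist" else 20)
        try:
            u,ar=blob(im,c,r,f); print(n,cam,u.round(1),ar,(pix2z(cam,[u],zz,TT)[0]*1000).round(1))
        except Exception as e: print(n,cam,e)
E
```

```text
red wrist [431.8 231.7] 142 [ 623.1 -169.    34. ]
red top [416.9 210.2] 36 [ 622.7 -169.7   34. ]
outh wrist [338.3 202.9] 56 [614.8 -41.1  16. ]
outh top [363.6 214.4] 13 [613.8 -40.7  16. ]
midh wrist [289.6 289.9] 51 [472.8 -19.9  16. ]
midh top [354.7 271.7] 15 [471.1 -19.8  16. ]
pad wrist [313.2 248.3] 327 [542.8 -31.   14. ]
pad top [359.4 242.3] 103 [544.1 -30.8  14. ]
cork wrist [ 30.2 222.3] 1689 [443.  356.4  10. ]
cork top [198.2 281. ] 533 [441.7 358.6  10. ]
coaster wrist [125.9 221.3] 1214 [489.9 227.5   8. ]
coaster top [252.5 262.8] 379 [489.4 228.6   8. ]
```

step_arm(
  steps=[
    [-8, 26, 37, 0],
    [-8, 26, 37, 0],
    [-8, 26, 37, 0],
    [-8, 26, 37, 0],
    [-8, 26, 37, 0],
    [-8, 26, 20, 0],
    [0, 0, 0, 0],
  ],
)

```text
time: 3.1
tool_pos: [0.6181, -0.1912, 0.0783]
tool_rot: [0.004, 0.987, 0.163, 0.009]
contact_force: [0.7, -0.5, -0.3]
gripper_width: 0.397
```

```bash
cat >> h.py <<'E'
def to(x,y,z=None,tag=""):
    "print tool-frame shift (mm) to reach world x,y,z (mm)"
    T=toolT(); p=T[:3,3]*1000; g=np.array([x,y,p[2] if z is None else z])
    print(tag,"pos",p.round(1),"shift",(T[:3,:3].T@(g-p)).round(1),"yaw x",np.degrees(np.arctan2(T[1,0],T[0,0])).round(2),"tilt",T[:2,2].round(4))
E
python3 -c "
from h import *
to(623,-169.3,22)"
```

```text
pos [ 618.1 -191.2   78.3] shift [ 10.8 -19.7  56.3] yaw x 18.77 tilt [ 0.0181 -0.0049]
```

step_arm(
  steps=[
    [5, -10, 0, 0],
    [4, -7, 0, 0],
    [2, -3, 0, 0],
    [0, 0, 0, 0],
  ],
)

```text
time: 3.5
tool_pos: [0.6227, -0.1671, 0.0817]
tool_rot: [0.004, 0.987, 0.162, 0.01]
contact_force: [-0.8, 0.3, 0.5]
gripper_width: 0.398
```

```bash
python3 -c "
from h import *
to(623,-169.3,22)"
```

```text
pos [ 622.7 -167.1   81.7] shift [-1.5  1.5 59.7] yaw x 18.64 tilt [ 0.022  -0.0052]
```

step_arm(
  steps=[
    [0, 0, 15, 0],
    [0, 0, 15, 0],
    [0, 0, 12, 0],
    [0, 0, 8, 0],
    [0, 0, 5, 0],
    [0, 0, 3, 0],
    [0, 0, 0, 0],
  ],
)

```text
time: 4.2
tool_pos: [0.6244, -0.1657, 0.0188]
tool_rot: [0.004, 0.987, 0.163, 0.01]
contact_force: [-0.7, -0.5, 0.4]
gripper_width: 0.406
```

```bash
python3 -c "
from h import *
to(623,-169.3,22)
print(state()['joint_vel'])"
```

```text
pos [ 624.4 -165.7   18.8] shift [-2.4  3.  -3.2] yaw x 18.8 tilt [ 0.0221 -0.0054]
[-0.00094707  0.00509626 -0.00407864 -0.00036218 -0.00344284  0.00094197]
```

step_arm(
  steps=[
    [-2, 3, -2, 0],
    [0, 0, 0, 0],
  ],
)

```text
time: 4.4
tool_pos: [0.6238, -0.1697, 0.0214]
tool_rot: [0.005, 0.987, 0.163, 0.011]
contact_force: [0.2, -0.1, -0.5]
gripper_width: 0.401
```

step_arm(
  steps=[
    [0, 0, 0, 0],
    [0, 0, 0, 0],
    [0, 0, 0, 0],
    [0, 0, 0, 0],
  ],
  claw=0,
)

```text
time: 4.8
tool_pos: [0.6249, -0.1705, 0.0234]
tool_rot: [0.006, 0.987, 0.163, 0.012]
contact_force: [0.3, -0.9, 0.7]
gripper_width: 0.001
```

```bash
python3 - <<'E'
from h import *
to(623,-169.3,22)
H=np.array([614.3,-40.9]); T=toolT(); p=T[:2,3]*1000-H
print(np.hypot(*p),np.degrees(np.arctan2(p[1],p[0])))
Rm=T[:3,:3]; a0=np.degrees(np.arctan2(p[1],p[0])); prev=T[:2,3]*1000
for a in np.linspace(a0,-164.5,17)[1:]:
    q=H+129.5*np.array([np.cos(np.radians(a)),np.sin(np.radians(a))]); print((Rm.T@np.r_[q-prev,0]).round(1)[:2],q.round(0)); prev=q
E
```

```text
pos [ 624.9 -170.5   23.4] shift [-1.5 -1.7  1.3] yaw x 18.77 tilt [ 0.0259 -0.0069]
129.99705837507355 -85.32318782689094
[-10.6  -3.7] [ 614. -170.]
[-10.4  -4.1] [ 603. -170.]
[-10.  -5.] [ 591. -168.]
[-9.5 -5.8] [ 581. -166.]
[-9.  -6.6] [ 570. -163.]
[-8.4 -7.4] [ 560. -158.]
[-7.7 -8.1] [ 550. -153.]
[-7.  -8.7] [ 540. -147.]
[-6.2 -9.3] [ 531. -140.]
[-5.4 -9.8] [ 523. -133.]
[ -4.5 -10.2] [ 515. -125.]
[ -3.6 -10.6] [ 509. -116.]
[ -2.7 -10.8] [ 503. -106.]
[ -1.8 -11. ] [497. -96.]
[ -0.8 -11.2] [493. -86.]
[  0.2 -11.2] [490. -76.]
```

The gripper shut on nothing, so I'll look at the red knob.

```bash
python3 - <<'E'
from h import *
T=toolT(); im,d=grab_frame("wrist"); save("w2",im); np.savez("w2.npz",d=d,T=T)
t,_=grab_frame("top"); save("top2",t)
a=im[150:450,160:480]; b=cv2.resize(t[180:300,330:450],(300,300),interpolation=cv2.INTER_CUBIC)
save("c2",cv2.resize(np.hstack([a,b]),None,fx=1.25,fy=1.25))
E
```

```text
(no output)
```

View pics/c2.png

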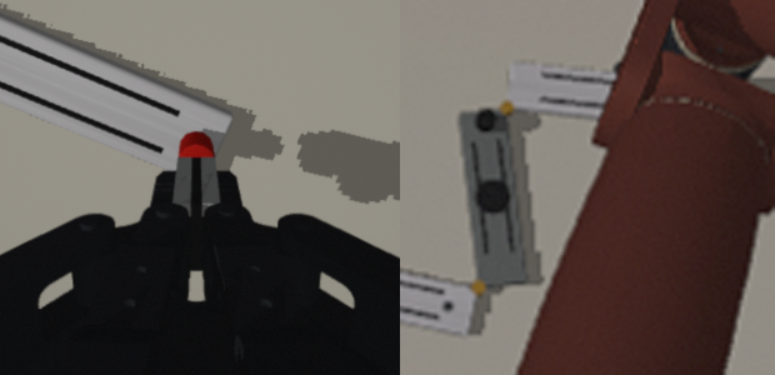

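```bash
python3 - <<'E'
from h import *
z=np.load("w2.npz"); T=z["T"]; im=cv2.imread("pics/w2.png")[:,:,::-1].astype(int)
m=((im[...,0]>2*im[...,1])&(im[...,0]>70)).astype(np.uint8); m[:230]=0;m[300:]=0;m[:,:270]=0;m[:,370:]=0
v,u=np.nonzero(m); print(u.min(),u.max(),v.min(),v.max())
P=cloud("wrist",z["d"],T)[v,u]*1000
ok=z["d"][v,u]>0; L=(np.c_[P/1000,np.ones(len(P))]@np.linalg.inv(T).T)[:,:3]*1000
print("tool frame x,y,z: min",L[ok].min(0).round(1),"max",L[ok].max(0).round(1)); print(P[ok].min(0).round(1),P[ok].max(0).round(1))
# leaf edges direction & hinge check
h=proj("wrist",[[.6143,-.0409,.016],[.623,-.1693,.034]],T); print(h)
E
```

```text
303 331 256 275
tool frame x,y,z: min [ -1.   -7.2 -16.1] max [5.8 7.7 2.8]
[ 622.2 -178.    20.7] [ 630.6 -163.3   39.5]
[[ 94.06932627 208.57035552]
 [313.74878241 274.38691321]]
```

```bash
python3 - <<'E'
from h import *
z=np.load("w2.npz"); T=z["T"]; P=cloud("wrist",z["d"],T); L=(np.c_[P.reshape(-1,3),np.ones(480*640)]@np.linalg.inv(T).T)[:,:3].reshape(480,640,3)*1000
im=cv2.imread("pics/w2.png")[:,:,::-1]
for v in range(246,330,4):
    print(v,[ (im[v,u].tolist(),L[v,u].round(0).astype(int).tolist()) for u in (308,317,326)])
E
```

```text
246 [([153, 153, 154], [9, -5, 9]), ([154, 152, 153], [9, 0, 7]), ([152, 151, 151], [9, 5, 9])]
250 [([152, 150, 152], [6, -5, 9]), ([153, 152, 153], [6, 0, 9]), ([153, 152, 153], [6, 5, 9])]
254 [([147, 146, 146], [4, -5, 9]), ([140, 134, 135], [4, 0, 8]), ([100, 100, 100], [3, 6, 10])]
258 [([116, 50, 49], [4, -5, 2]), ([82, 9, 7], [5, 0, -3]), ([89, 78, 79], [1, 6, 10])]
262 [([110, 15, 10], [4, -5, -5]), ([83, 12, 9], [5, 0, -9]), ([70, 7, 5], [3, 5, -2])]
266 [([111, 12, 8], [4, -5, -12]), ([137, 21, 17], [5, 0, -14]), ([71, 8, 5], [3, 5, -10])]
270 [([151, 23, 18], [3, -5, -15]), ([141, 17, 13], [3, 0, -15]), ([130, 18, 15], [3, 5, -14])]
274 [([143, 20, 16], [1, -5, -15]), ([139, 18, 14], [1, 0, -14]), ([136, 19, 16], [1, 5, -15])]
278 [([67, 69, 68], [11, -4, -44]), ([12, 12, 12], [10, 0, -43]), ([67, 68, 68], [11, 4, -44])]
282 [([67, 68, 67], [11, -4, -48]), ([13, 13, 13], [10, 0, -48]), ([68, 68, 68], [11, 4, -48])]
286 [([67, 68, 68], [10, -4, -52]), ([12, 13, 14], [11, 0, -52]), ([68, 69, 69], [11, 4, -52])]
290 [([66, 67, 66], [11, -3, -56]), ([12, 13, 12], [11, 0, -57]
[... 188 characters left out ...]
64]), ([65, 66, 65], [11, 4, -64])]
302 [([67, 68, 68], [10, -3, -66]), ([9, 10, 11], [11, 0, -67]), ([67, 68, 67], [11, 3, -67])]
306 [([67, 68, 68], [11, -3, -69]), ([10, 11, 11], [10, 0, -69]), ([66, 67, 67], [11, 3, -70])]
310 [([64, 65, 65], [11, -3, -73]), ([8, 9, 9], [10, 0, -71]), ([67, 68, 68], [11, 3, -73])]
314 [([69, 70, 69], [10, -3, -75]), ([16, 14, 15], [10, 0, -74]), ([92, 93, 93], [10, 3, -74])]
318 [([16, 16, 17], [11, -3, -79]), ([14, 15, 15], [8, 0, -74]), ([15, 16, 17], [12, 3, -80])]
322 [([13, 14, 16], [12, -3, -82]), ([16, 16, 17], [7, 0, -75]), ([13, 13, 15], [12, 3, -82])]
326 [([15, 14, 17], [12, -3, -85]), ([14, 13, 14], [6, 0, -75]), ([10, 11, 12], [11, 3, -85])]
```

Wrist depth shows the shut fingertips about 42 mm behind the reported TCP, above the knob top. That fits the empty grip. I'll reopen and lower gently, watching the force.

step_arm(
  steps=[
    [-2, 0, -2, 0],
    [0, 0, 0, 0],
    [0, 0, 0, 0],
    [0, 0, 0, 0],
  ],
  claw=40,
)

```text
time: 5.3
tool_pos: [0.6226, -0.171, 0.0254]
tool_rot: [0.005, 0.987, 0.163, 0.012]
contact_force: [-0.4, 0.2, 0.7]
gripper_width: 0.404
```

step_arm(
  steps=[
    [0, 0, 3, 0],
    [0, 0, 3, 0],
    [0, 0, 2, 0],
    [0, 0, 1, 0],
  ],
)

```text
time: 5.7
tool_pos: [0.6228, -0.171, 0.0155]
tool_rot: [0.005, 0.987, 0.163, 0.012]
contact_force: [-0.6, -0.5, -0.2]
gripper_width: 0.396
```

```bash
python3 - <<'E'
from h import *
to(623,-169.3,-20)
z=np.load("w2.npz")
s=state();print(s["contact_force"],s["ft_torque"],np.array(s["joint_pos"]).round(4).tolist())
T=toolT(); im,d=grab_frame("wrist"); np.savez("w3.npz",d=d,T=T,im=im)
P=cloud("wrist",d,T); L=(np.c_[P.reshape(-1,3),np.ones(480*640)]@np.linalg.inv(T).T)[:,:3].reshape(480,640,3)*1000
# finger points: lowest (max z) among points with |x|<13, |y|<45, z<-25
m=(d>0)&(abs(L[...,0]-10)<4)&(abs(L[...,1])<40)&(L[...,2]<-25)
Q=L[m]; i=np.argsort(-Q[:,2])[:15]; print(Q[i].round(0).tolist())
E
```

```text
pos [ 622.8 -171.    15.5] shift [-0.  -2.  35.4] yaw x 18.79 tilt [ 0.0254 -0.0067]
[-0.61501205 -0.51414689 -0.18076979] [-0.00534627  0.02139748  0.01378147] [-0.3847, 0.2487, 1.7105, 0.0036, 1.1563, 0.857]
[[9.0, 17.0, -39.0], [8.0, 17.0, -40.0], [9.0, -17.0, -40.0], [8.0, -17.0, -40.0], [8.0, -17.0, -40.0], [8.0, 17.0, -40.0], [9.0, 17.0, -40.0], [10.0, -17.0, -40.0], [7.0, -17.0, -40.0], [7.0, 17.0, -41.0], [9.0, 17.0, -41.0], [7.0, -17.0, -41.0], [8.0, -17.0, -41.0], [7.0, 17.0, -41.0], [9.0, -17.0, -41.0]]
```

step_arm(
  steps=[
    [0, -1, 8, 0],
    [0, -1, 8, 0],
    [0, 0, 6, 0],
    [0, 0, 4, 0],
    [0, 0, 3, 0],
    [0, 0, 2, 0],
    [0, 0, 0, 0],
  ],
)

```text
time: 6.45
tool_pos: [0.6221, -0.1688, -0.0197]
tool_rot: [0.005, 0.987, 0.163, 0.011]
contact_force: [0.2, 0.1, 0.3]
gripper_width: 0.402
```

step_arm(
  steps=[
    [0, 0, 0, 0],
    [0, 0, 0, 0],
    [0, 0, 0, 0],
  ],
  claw=0,
)

```text
time: 6.75
tool_pos: [0.6226, -0.1691, -0.019]
tool_rot: [0.005, 0.987, 0.163, 0.012]
contact_force: [0.5, 1.3, -2.1]
gripper_width: 0.16
```

```bash
cat >> h.py <<'E'
def arc(H,a1,n,z=None):
    T=toolT(); p=T[:3,3]*1000; d=p[:2]-H; r=np.hypot(*d); a0=np.degrees(np.arctan2(d[1],d[0])); zz=p[2] if z is None else z
    print("r",r.round(1),"a",a0.round(1),"z",p[2].round(1)); prev=p
    for a in np.linspace(a0,a1,n+1)[1:]:
        q=np.r_[np.array(H)+r*np.array([np.cos(np.radians(a)),np.sin(np.radians(a))]),zz]
        print((T[:3,:3].T@(q-prev)).round(1).tolist(),q.round(0)); prev=q
E
python3 -c "
from h import *
arc([614.3,-40.9],-164.5,16,-19)"
```

```text
r 128.4 a -86.3 z -19.0
[-10.4, -3.3, -0.3] [ 612. -169.  -19.]
[-10.1, -4.2, -0.3] [ 601. -169.  -19.]
[-9.7, -5.0, -0.3] [ 590. -167.  -19.]
[-9.3, -5.8, -0.3] [ 579. -164.  -19.]
[-8.7, -6.6, -0.3] [ 569. -161.  -19.]
[-8.1, -7.3, -0.3] [ 559. -157.  -19.]
[-7.5, -8.0, -0.3] [ 549. -152.  -19.]
[-6.8, -8.6, -0.3] [ 540. -146.  -19.]
[-6.0, -9.1, -0.3] [ 531. -139.  -19.]
[-5.2, -9.6, -0.2] [ 523. -131.  -19.]
[-4.4, -10.0, -0.2] [ 516. -123.  -19.]
[-3.5, -10.4, -0.2] [ 509. -115.  -19.]
[-2.6, -10.6, -0.2] [ 503. -105.  -19.]
[-1.7, -10.8, -0.2] [498. -96. -19.]
[-0.8, -10.9, -0.2] [494. -86. -19.]
[0.2, -10.9, -0.1] [491. -75. -19.]
```

step_arm(
  steps=[
    [-10.4, -3.3, 0, 0],
    [-10.1, -4.2, 0, 0],
    [-9.7, -5, 0, 0],
    [-9.3, -5.8, 0, 0],
    [-8.7, -6.6, 0, 0],
    [-8.1, -7.3, 0, 0],
    [-7.5, -8, 0, 0],
  ],
)

```text
time: 7.45
tool_pos: [0.5448, -0.1506, -0.0192]
tool_rot: [0.006, 0.987, 0.163, 0.013]
contact_force: [1.4, 0.6, 2.7]
gripper_width: 0.162
```

```bash
python3 -c "
from h import *
arc([614.3,-40.9],-164.5,9,-19)"
```

```text
r 129.9 a -122.3 z -19.2
[-6.3, -8.5, -0.5] [ 536. -145.  -19.]
[-5.6, -9.0, -0.3] [ 528. -138.  -19.]
[-4.9, -9.4, -0.3] [ 520. -130.  -19.]
[-4.1, -9.8, -0.3] [ 513. -122.  -19.]
[-3.3, -10.1, -0.2] [ 507. -114.  -19.]
[-2.4, -10.3, -0.2] [ 501. -105.  -19.]
[-1.6, -10.5, -0.2] [496. -96. -19.]
[-0.7, -10.6, -0.2] [492. -86. -19.]
[0.2, -10.6, -0.2] [489. -76. -19.]
```

step_arm(
  steps=[
    [-6.3, -8.5, 0, 0],
    [-5.6, -9, 0, 0],
    [-4.9, -9.4, 0, 0],
    [-4.1, -9.8, 0, 0],
    [-3.3, -10.1, 0, 0],
    [-2.4, -10.3, 0, 0],
    [-1.6, -10.5, 0, 0],
  ],
)

```text
time: 8.15
tool_pos: [0.494, -0.0914, -0.0192]
tool_rot: [0.007, 0.987, 0.162, 0.016]
contact_force: [2.2, -0.3, 2.6]
gripper_width: 0.159
```

```bash
python3 -c "
from h import *
arc([614.3,-40.9],-164.5,3,-19)"
```

```text
r 130.5 a -157.2 z -19.2
[-0.3, -5.5, -0.4] [492. -86. -19.]
[-0.0, -5.5, -0.1] [490. -81. -19.]
[0.2, -5.5, -0.1] [489. -76. -19.]
```

step_arm(
  steps=[
    [0, -5.5, 0, 0],
    [0, -5.5, 0, 0],
    [0, -4, 0, 0],
    [0, -2, 0, 0],
  ],
)

```text
time: 8.55
tool_pos: [0.4896, -0.078, -0.019]
tool_rot: [0.013, 0.986, 0.165, 0.017]
contact_force: [4.0, -11.0, -3.2]
gripper_width: 0.157
```

```bash
python3 - <<'E'
from h import *
arc([614.3,-40.9],-164.5,1,-19)
T=toolT(); im,d=grab_frame("wrist"); save("w4",im)
c=im[120:420,160:560]; save("c4",cv2.resize(c,None,fx=2,fy=2,interpolation=cv2.INTER_CUBIC))
E
```

```text
r 130.1 a -163.4 z -19.0
[0.1, -2.4, -0.1] [489. -76. -19.]
```

View pics/c4.png

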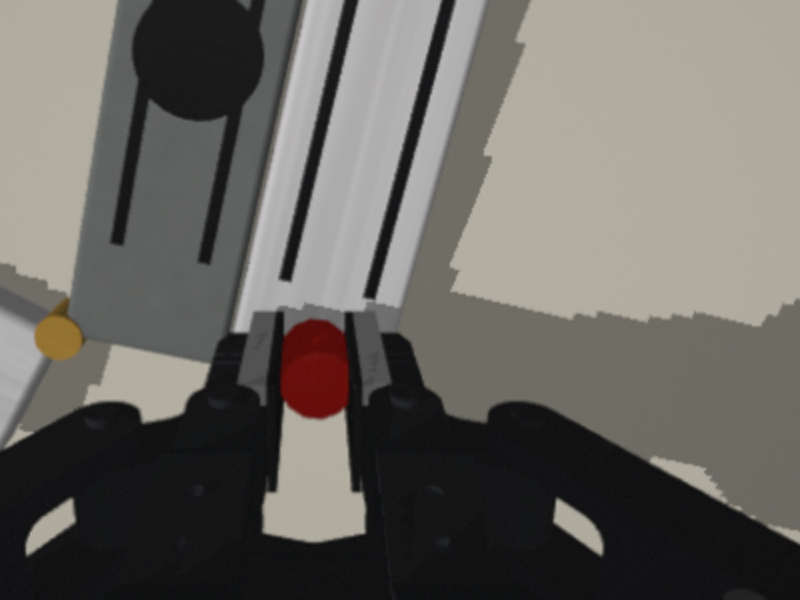

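The leaves lie parallel with only the thin nominal gap, and the stop pushes back at 11 N, so the outer leaf is home. Next I'll release, rise and find the black knob.

step_arm(
  steps=[
    [0, 0, 0, 0],
    [0, 0, 0, 0],
    [0, 0, -4, 0],
    [0, 0, -10, 0],
    [0, 0, -15, 0],
    [5, 0, -20, 0],
    [5, 0, -15, 0],
    [0, 0, -5, 0],
  ],
  claw=40,
)

```text
time: 9.4
tool_pos: [0.4917, -0.0713, 0.0501]
tool_rot: [0.011, 0.986, 0.165, 0.012]
contact_force: [0.4, -0.6, 0.2]
gripper_width: 0.398
```

step_arm(
  steps=[
    [10, 0, -20, 0],
    [20, 0, -20, 0],
    [20, 0, -20, 0],
    [10, 0, -10, 0],
    [0, 0, 0, 0],
  ],
)

```text
time: 9.9
tool_pos: [0.5458, -0.0493, 0.1236]
tool_rot: [0.01, 0.986, 0.165, 0.011]
contact_force: [-0.5, 0.4, -0.2]
gripper_width: 0.4
```

```bash
cat >> h.py <<'E'
def blob(im,c,r,f):
    c=np.array(np.round(c),int); x0,y0=np.maximum(c-r,0); p=im[y0:y0+2*r,x0:x0+2*r]
    h=cv2.cvtColor(np.ascontiguousarray(p),cv2.COLOR_RGB2HSV).astype(int); m=f(h,p.astype(int)).astype(np.uint8)
    n,l,s,ce=cv2.connectedComponentsWithStats(m); i=1+np.argmax(s[1:,4]); return ce[i]+[x0,y0],s[i,4]
red=lambda h,p:(p[...,0]>2*p[...,1])&(p[...,0]>80)
gold=lambda h,p:(h[...,1]>110)&(h[...,0]<30)&(h[...,0]>8)
dark=lambda h,p:h[...,2]<48
blue=lambda h,p:(h[...,1]>80)&(h[...,0]>95)&(h[...,0]<125)
corkc=lambda h,p:(h[...,1]>75)&(h[...,0]<25)
E
python3 - <<'E'
from h import *
T=toolT(); im,d=grab_frame("wrist"); save("w5",im); print(T[:3,3].round(4))
H=np.array([.472,-.0199]); th=np.radians(-172.8)
c,s=np.cos(th),np.sin(th); Rz=np.array([[c,-s],[s,c]])
for n,o,f,z in [("outh",(-.14,.039),gold,.016),("pad",(-.07,.0195),dark,.014),("red",(-.012,.0585),red,.038),("midh",(0,0),gold,.016)]:
    g=proj("wrist",[np.r_[H+Rz@o,z]],T)[0]
    try:
        u,a=blob(im,g,16,f); print(n,g.round(0),u.round(1),a,(pix2z("wrist",[u],z,T)[0]*1000).round(1))
    except Exception as e: print(n,g,e)
cv2.imwrite("pics/c5.png",cv2.resize(im[90:390,120:520,::-1],None,fx=2,fy=2))
E
```

```text
[ 0.5458 -0.0493  0.1236]
outh [332. 142.] [335.3 146.4] 132 [613.7 -44.9  16. ]
pad [293. 219.] [293.9 220.5] 768 [542.6 -32.   14. ]
red [324. 298.] [322.4 298. ] 290 [491.1 -75.5  38. ]
midh [257. 288.] [256.4 283.7] 41 [476.1 -17.7  16. ]
```

View pics/c5.png

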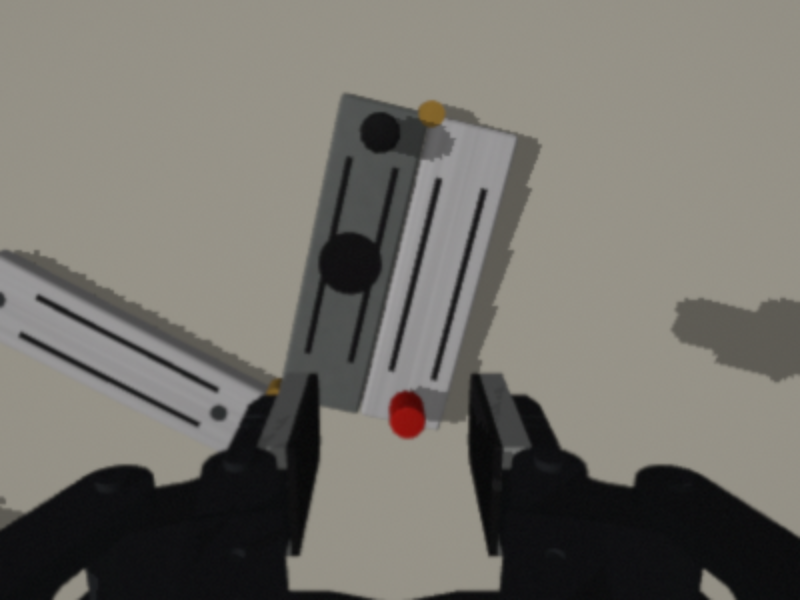

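The outer leaf is flush with the middle one. The black knob is at about (310,156) in the full image.

```bash
python3 - <<'E'
from h import *
T=toolT(); im=cv2.imread("pics/w5.png")[:,:,::-1]
u,a=blob(im,(310,156),13,dark); print(u,a,pix2z("wrist",[u],.036,T)[0]*1000)
to(601.3,-26.4,40)
E
```

```text
[310.16216216 155.78078078] 333 [599.09353892 -27.48948849  36.        ]
 pos [544.9 -49.4 122.6] shift [59.5 -5.3 83.5] yaw x 18.96 tilt [ 0.0228 -0.0162]
```

step_arm(
  steps=[
    [12, -1, 15, 0],
    [15, -1, 20, 0],
    [15, -1, 20, 0],
    [10, -1, 15, 0],
    [5, 0, 8, 0],
    [0, 0, 0, 0],
  ],
)

```text
time: 10.55
tool_pos: [0.5913, -0.0288, 0.0346]
tool_rot: [0.008, 0.986, 0.164, 0.003]
contact_force: [-0.3, 0.0, 0.3]
gripper_width: 0.402
```

```bash
python3 -c "
from h import *
to(600.3,-27,-19)"
```

```text
pos [591.3 -28.8  34.6] shift [ 8.9  0.3 53.6] yaw x 18.85 tilt [ 0.0082 -0.0154]
```

step_arm(
  steps=[
    [5, 0, 8, 0],
    [4, 0, 12, 0],
    [0, 0, 12, 0],
    [0, 0, 9, 0],
    [0, 0, 6, 0],
    [0, 0, 4, 0],
    [0, 0, 2, 0],
    [0, 0, 0, 0],
  ],
)

```text
time: 11.35
tool_pos: [0.5997, -0.0276, -0.0222]
tool_rot: [0.008, 0.987, 0.163, 0.003]
contact_force: [-0.4, -0.1, 0.1]
gripper_width: 0.399
```

step_arm(
  steps=[
    [0, 0, 0, 0],
    [0, 0, 0, 0],
    [0, 0, 0, 0],
  ],
  claw=0,
)

```text
time: 11.65
tool_pos: [0.6001, -0.0276, -0.0215]
tool_rot: [0.009, 0.987, 0.163, 0.003]
contact_force: [0.8, -0.3, -2.9]
gripper_width: 0.159
```

```bash
python3 -c "
from h import *
arc([472,-19.9],70,15,-19)"
```

```text
r 128.3 a -3.4 z -21.5
[3.7, -10.3, -2.7] [600. -17. -19.]
[2.8, -10.6, -0.2] [600.  -6. -19.]
[1.9, -10.8, -0.2] [598.   5. -19.]
[1.0, -10.9, -0.2] [595.  16. -19.]
[0.0, -11.0, -0.2] [592.  26. -19.]
[-0.9, -10.9, -0.2] [587.  36. -19.]
[-1.8, -10.8, -0.2] [582.  46. -19.]
[-2.7, -10.6, -0.2] [576.  55. -19.]
[-3.6, -10.3, -0.2] [569.  64. -19.]
[-4.5, -10.0, -0.2] [562.  72. -19.]
[-5.3, -9.6, -0.2] [554.  79. -19.]
[-6.1, -9.1, -0.2] [545.  86. -19.]
[-6.9, -8.5, -0.2] [536.  91. -19.]
[-7.6, -7.9, -0.2] [526.  96. -19.]
[-8.2, -7.2, -0.2] [516. 101. -19.]
```

step_arm(
  steps=[
    [3.7, -10.3, -0.5, 0],
    [2.8, -10.6, -0.3, 0],
    [1.9, -10.8, -0.2, 0],
    [1, -10.9, -0.2, 0],
    [0, -11, -0.2, 0],
    [-0.9, -10.9, -0.2, 0],
    [-1.8, -10.8, -0.2, 0],
  ],
)

```text
time: 12.35
tool_pos: [0.5781, 0.0508, -0.0217]
tool_rot: [0.009, 0.987, 0.163, -0.0]
contact_force: [-5.1, -4.9, 2.0]
gripper_width: 0.163
```

```bash
python3 -c "
from h import *
arc([472,-19.9],70,8,-20)"
```

```text
r 127.5 a 33.7 z -21.7
[-3.0, -9.6, -1.8] [572.  59. -20.]
[-3.7, -9.4, -0.2] [566.  67. -20.]
[-4.5, -9.1, -0.1] [558.  74. -20.]
[-5.2, -8.7, -0.1] [551.  80. -20.]
[-5.8, -8.2, -0.1] [543.  86. -20.]
[-6.5, -7.8, -0.1] [534.  92. -20.]
[-7.1, -7.2, -0.1] [525.  96. -20.]
[-7.6, -6.6, -0.1] [516. 100. -20.]
```

step_arm(
  steps=[
    [-2, -9.6, -0.6, 0],
    [-3.4, -9.4, -0.3, 0],
    [-4.3, -9.1, -0.2, 0],
    [-5.2, -8.7, -0.1, 0],
    [-5.8, -8.2, -0.1, 0],
    [-6.5, -7.8, -0.1, 0],
  ],
)

```text
time: 12.95
tool_pos: [0.5295, 0.0937, -0.0216]
tool_rot: [0.012, 0.986, 0.165, -0.003]
contact_force: [-2.7, -7.4, 0.5]
gripper_width: 0.16
```

```bash
python3 -c "
from h import *
arc([472,-19.9],72,3,-20)"
```

```text
r 127.3 a 63.1 z -21.6
[-4.7, -4.5, -1.7] [524.  96. -20.]
[-4.9, -4.3, -0.1] [518.  99. -20.]
[-5.1, -4.1, -0.0] [511. 101. -20.]
```

step_arm(
  steps=[
    [-4.5, -5, -0.3, 0],
    [-4.7, -4.7, 0, 0],
    [-4, -3.5, 0, 0],
    [-2, -2, 0, 0],
  ],
)

```text
time: 13.35
tool_pos: [0.5147, 0.1, -0.0212]
tool_rot: [0.019, 0.986, 0.166, 0.006]
contact_force: [14.1, -11.0, -17.0]
gripper_width: 0.166
```

```bash
python3 -c "
from h import *
arc([472,-19.9],72,1,-20)"
```

```text
r 127.3 a 70.4 z -21.2
[-2.8, -2.1, -1.4] [511. 101. -20.]
```

step_arm(
  steps=[
    [0, 0, 0, 0],
    [0, 0, 0, 0],
    [0, 0, -4, 0],
    [0, 0, -10, 0],
    [0, 0, -20, 0],
    [5, -3, -30, 0],
    [8, -5, -40, 0],
    [10, -5, -45, 0],
  ],
  claw=40,
)

```text
time: 14.15
tool_pos: [0.5246, 0.1281, 0.1292]
tool_rot: [0.016, 0.986, 0.166, 0.003]
contact_force: [1.7, 0.8, -0.2]
gripper_width: 0.401
```

step_arm(
  steps=[
    [12, -6, -40, 0],
    [12, -6, -40, 0],
    [8, -4, -30, 0],
    [0, 0, -10, 0],
    [0, 0, 0, 0],
  ],
  claw=100,
)

```text
time: 14.65
tool_pos: [0.5516, 0.1618, 0.2684]
tool_rot: [0.015, 0.986, 0.167, 0.014]
contact_force: [0.5, -0.5, -0.7]
gripper_width: 1.001
```

```bash
python3 - <<'E'
from h import *
T=toolT(); im,d=grab_frame("wrist"); save("w6",im); np.savez("w6.npz",d=d,T=T); to(442,357)
for n,p,f,r in [("pad",(.503,.032,.014),dark,14),("red",(.525,-.045,.036),red,18),("coaster",(.4896,.228,.01),blue,30),("cork",(.442,.3575,.012),corkc,34),("black",(.515,.1,.036),dark,12),("midh",(.472,-.02,.016),gold,12)]:
    g=proj("wrist",[p],T)[0]
    try:
        u,a=blob(im,g,r,f); print(n,g.round(0),u.round(1),a,(pix2z("wrist",[u],p[2],T)[0]*1000).round(1))
    except Exception as e: print(n,g.round(0),e)
E
```

```text
pos [551.3 161.7 267.4] shift [ -38.8 -220.3   -8.4] yaw x 19.24 tilt [ 0.0317 -0.0251]
pad [388. 264.] [382.5 262. ] 327 [503.5  40.3  14. ]
red [451. 272.] [436.4 261.9] 91 [531.7 -20.   36. ]
coaster [248. 228.] [247.8 227. ] 1283 [490.4 228.   10. ]
cork [143. 230.] [143.4 229.6] 1859 [443.3 357.   12. ]
black [347. 245.] [348.2 243.1] 226 [518.3  99.3  36. ]
midh [414. 295.] [413.3 295.8] 41 [471.3 -19.5  16. ]
```

View pics/w6.png

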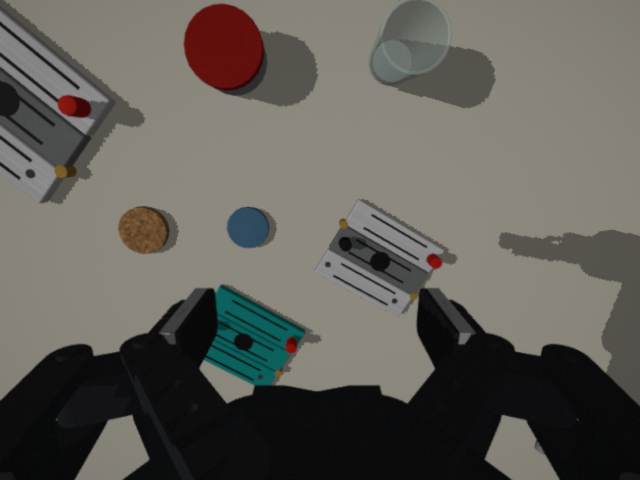

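The stand is folded in the wrist view: pad at (380,261), black knob at (346,243), red knob at (435,262). I'll fit the platform rectangle from depth to check the fold and centre.

```bash
cat > plat.py <<'E'
from h import *
def plat(cam,d,T):
    P=cloud(cam,d,T)*1000
    m=(d>0)&(P[...,2]>8)&(P[...,2]<18)&(abs(P[...,0]-504)<95)&(abs(P[...,1]-45)<95)
    m=cv2.morphologyEx(m.astype(np.uint8),cv2.MORPH_OPEN,np.ones((3,3)))
    n,l,s,c=cv2.connectedComponentsWithStats(m); i=1+np.argmax(s[1:,4])
    cn,_=cv2.findContours((l==i).astype(np.uint8),cv2.RETR_EXTERNAL,cv2.CHAIN_APPROX_NONE); k=max(cn,key=len)[:,0].astype(float)
    Q=pix2z(cam,k,.014,T)[:,:2]*1000
    print(cam,"median z",np.median(P[...,2][l==i]).round(1),"rect",cv2.minAreaRect(Q.astype(np.float32)), "npx",s[i,4])
E
python3 - <<'E'
from plat import *
z=np.load("w6.npz"); plat("wrist",z["d"],z["T"])
t,d=grab_frame("top"); save("top3",t); plat("top",d,None)
im=cv2.imread("pics/w6.png"); a=cv2.resize(im[190:325,305:455],(450,405),interpolation=cv2.INTER_CUBIC)
b=cv2.resize(cv2.imread("pics/top3.png")[205:295,290:390],(450,405),interpolation=cv2.INTER_CUBIC); cv2.imwrite("pics/c6.png",np.hstack([a,b])[:, :800])
E
```

```text
wrist median z 14.0 rect ((503.39642333984375, 44.510929107666016), (152.44775390625, 116.09626770019531), 79.02601623535156) npx 7907
top median z 14.0 rect ((504.7677917480469, 45.90315246582031), (139.65289306640625, 116.04154968261719), 79.20010375976562) npx 1338
```

View pics/c6.png

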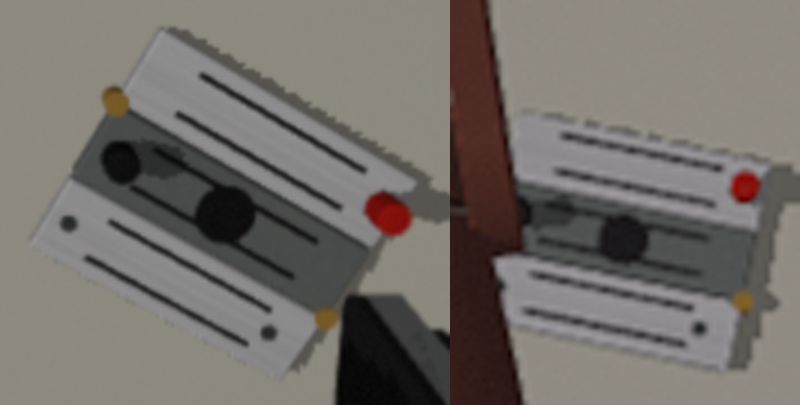

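Both views show the fold flush: the top camera gives a 139.7 x 116.0 mm rectangle, against 140 x 116 nominal. Now I'll check where the tips sit when fully open, and the approach to the cork.

```bash
python3 - <<'E'
from h import *
for f in ("w2","w3","w6"):
    z=np.load(f+".npz"); T=z["T"];d=z["d"]; P=cloud("wrist",d,T); L=(np.c_[P.reshape(-1,3),np.ones(480*640)]@np.linalg.inv(T).T)[:,:3].reshape(480,640,3)*1000
    m=(d>0)&(abs(L[...,0])<13)&(abs(L[...,1])<65)&(L[...,2]<-25)&(L[...,2]>-90); Q=L[m]
    print(f,"tip z",np.sort(Q[:,2])[-40::8].round(1),"front x",np.percentile(Q[:,0],[5,50,95]).round(1),"y",np.percentile(Q[Q[:,2]>-60][:,1],[2,98]).round(1))
print(state()["joint_pos"]); to(442.5,357.2,60)
E
```

```text
w2 tip z [-42.4 -42.  -41.7 -41.3 -41. ] front x [-7.5 10.5 12.2] y [-13.   12.9]
w3 tip z [-39.9 -39.6 -39.2 -38.8 -38.1] front x [-7.6  8.8 12.1] y [-29.8  29.7]
w6 tip z [-50.8 -50.6 -50.5 -50.2 -49.9] front x [-8.3  6.7 11. ] y [-53.3  53. ]
[ 0.17211889 -0.11679451  1.66171264 -0.03029927  1.57284429  1.40744706]
 pos [550.5 161.3 265.4] shift [ -41.3 -227.3  197.1] yaw x 19.21 tilt [ 0.0287 -0.0258]
```

step_arm(
  steps=[
    [0, -15, 0, -8.5],
    [0, -15, 0, -8.5],
    [0, -15, 0, -8.5],
    [0, -15, 0, -8.5],
    [0, 0, 0, -8.5],
    [0, 0, 0, -8.5],
    [0, 0, 0, -8.5],
    [0, 0, 0, 0],
  ],
)

```text
time: 15.55
tool_pos: [0.5055, 0.2073, 0.2373]
tool_rot: [0.011, 0.768, 0.64, -0.015]
contact_force: [0.7, 0.5, 0.2]
gripper_width: 1.002
```

```bash
python3 -c "
from h import *
to(442.5,357.2,60)"
```

```text
pos [505.5 207.3 237.3] shift [142.4 -88.6 172.4] yaw x 79.55 tilt [-0.0097 -0.0357]
```

step_arm(
  steps=[
    [20, -12, 24, 0],
    [26, -16, 32, 0],
    [26, -16, 32, 0],
    [26, -16, 32, 0],
    [20, -12, 24, 0],
    [10, -6, 12, 0],
    [4, -3, 5, 0],
    [0, 0, 0, 0],
  ],
)

```text
time: 16.35
tool_pos: [0.4411, 0.3432, 0.0542]
tool_rot: [0.01, 0.778, 0.628, -0.024]
contact_force: [-0.3, -0.7, 0.2]
gripper_width: 0.993
```

```bash
python3 - <<'E'
from h import *
to(442.5,357.2,0)
T=toolT(); im,d=grab_frame("wrist"); save("w7",im)
for n,p,f,r in [("coaster",(.490,.228,.01),blue,45),("cork",(.4425,.3572,.012),corkc,60)]:
    g=proj("wrist",[p],T)[0]; u,a=blob(im,g,r,f); print(n,g.round(0),u.round(1),a,(pix2z("wrist",[u],p[2],T)[0]*1000).round(1))
E
```

```text
pos [441.1 343.2  54.2] shift [16.7 -0.8 53.5] yaw x 77.89 tilt [-0.0242 -0.0462]
coaster [409. 363.] [402.1 359.2] 2903 [485.1 232.7  10. ]
cork [316. 221.] [313.5 216.2] 6816 [441.8 360.9  12. ]
```

step_arm(
  steps=[
    [6, 0, 15, 0],
    [5, 0, 18, 0],
    [4, 0, 18, 0],
    [1, 0, 15, 0],
    [0, 0, 10, 0],
    [0, 0, 6, 0],
    [0, 0, 3, 0],
    [0, 0, 0, 0],
  ],
)

```text
time: 17.2
tool_pos: [0.4523, 0.3557, -0.0289]
tool_rot: [0.012, 0.781, 0.625, -0.016]
contact_force: [0.4, 0.6, -0.4]
gripper_width: 1.002
```

```bash
python3 -c "
from h import *
to(441,357,-40)"
```

```text
pos [452.3 355.7 -28.9] shift [ -0.7 -11.3  11.2] yaw x 77.35 tilt [-0.0101 -0.0385]
```

step_arm(
  steps=[
    [0, -6, 0, 0],
    [0, -4, 0, 0],
    [-1, -1, 4, 0],
    [0, 0, 4, 0],
    [0, 0, 2, 0],
    [0, 0, 0, 0],
  ],
)

```text
time: 17.8
tool_pos: [0.4415, 0.3579, -0.0373]
tool_rot: [0.012, 0.78, 0.625, -0.014]
contact_force: [0.7, 1.3, -0.0]
gripper_width: 1.0
```

```bash
python3 -c "
from h import *
to(441,357,-40); print(state()['contact_force'])"
```

```text
pos [441.5 357.9 -37.3] shift [-0.9 -0.3  2.8] yaw x 77.37 tilt [-0.0065 -0.0363]
[ 0.73982661  1.281831   -0.04692472]
```

step_arm(
  steps=[
    [-1, 0, 1.5, 0],
    [0, 0, 1, 0],
    [0, 0, 0, 0],
  ],
)

```text
time: 18.1
tool_pos: [0.4414, 0.3567, -0.04]
tool_rot: [0.012, 0.781, 0.625, -0.014]
contact_force: [0.4, -0.9, 0.2]
gripper_width: 1.0
```

step_arm(
  steps=[
    [0, 0, 0, 0],
    [0, 0, 0, 0],
    [0, 0, 0, 0],
    [0, 0, 0, 0],
  ],
  claw=50,
)

```text
time: 18.5
tool_pos: [0.4426, 0.3573, -0.0385]
tool_rot: [0.012, 0.781, 0.625, -0.013]
contact_force: [0.6, 0.4, -0.6]
gripper_width: 0.717
```

step_arm(
  steps=[
    [0, 0, -5, 0],
    [0, 0, -15, 0],
    [0, 0, -20, 0],
    [0, 0, -20, 0],
    [0, 0, -20, 0],
    [0, 0, -15, 0],
    [0, 0, -8, 0],
    [0, 0, 0, 0],
  ],
)

```text
time: 19.3
tool_pos: [0.4429, 0.3612, 0.073]
tool_rot: [0.012, 0.781, 0.625, -0.013]
contact_force: [1.3, 0.2, -0.3]
gripper_width: 0.718
```

```bash
python3 - <<'E'
from h import *
to(504,45.3)
T=toolT(); im,d=grab_frame("wrist"); save("w8",im); np.savez("w8.npz",d=d,T=T)
h=cv2.cvtColor(im,cv2.COLOR_RGB2HSV).astype(int); m=((h[...,1]>75)&(h[...,0]<25)&(im[...,0]>60)).astype(np.uint8)
n,l,s,c=cv2.connectedComponentsWithStats(m); i=1+np.argmax(s[1:,4]); print(c[i],s[i])
P=cloud("wrist",d,T); L=(np.c_[P.reshape(-1,3),np.ones(480*640)]@np.linalg.inv(T).T)[:,:3].reshape(480,640,3)*1000
Q=L[(l==i)&(d>0)]; print("med z",np.median(Q[:,2]),"x",np.percentile(Q[:,0],[1,99]),"y",np.percentile(Q[:,1],[1,99]))
A=np.c_[Q[:,0],Q[:,1],np.ones(len(Q))]; top=Q[abs(Q[:,2]-np.median(Q[:,2]))<2]
A=np.c_[top[:,:2],np.ones(len(top))]; print("plane",np.linalg.lstsq(A,top[:,2],rcond=None)[0])
c1=im[s[i,1]-30:s[i,1]+s[i,3]+60,max(0,s[i,0]-60):s[i,0]+s[i,2]+60]; save("c8",c1)
E
```

```text
pos [442.9 361.2  73. ] shift [-294.7  128.8   10.7] yaw x 77.35 tilt [-0.0044 -0.0348]
[317.20987883 299.44164194] [  244   230   147   140 16176]
med z -51.148600347425 x [-28.49890853  31.61619166] y [-28.8361358   28.83450345]
plane [-3.37167940e-02  1.99467115e-03 -5.10866517e+01]
```

View pics/c8.png

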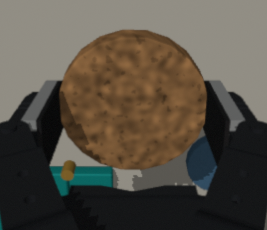

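The cork is gripped square, and the measured centre in hand is about tool x 0.5, y 0. I'll carry it over the stand.

step_arm(
  steps=[
    [-12, 5, 0, -0.9],
    [-24, 10, 0, -1],
    [-32, 14, 1, 0],
    [-35, 15, 1, 0],
    [-35, 15, 1, 0],
    [-35, 15, 1, 0],
    [-35, 15, 1, 0],
    [-30, 13, 1, 0],
  ],
)

```text
time: 20.15
tool_pos: [0.4925, 0.1008, 0.0652]
tool_rot: [0.009, 0.767, 0.642, -0.021]
contact_force: [0.9, -0.4, 0.5]
gripper_width: 0.72
```

```bash
python3 -c "
from h import *
to(503.7,43.3,20)"
```

```text
pos [492.5 100.8  65.2] shift [-52.7  21.8  47.2] yaw x 79.85 tilt [-0.0205 -0.0395]
```

step_arm(
  steps=[
    [-18, 7, 0, 0],
    [-14, 6, 0, 0],
    [-9, 4, 0, 0],
    [-5, 2, 0, 0],
    [-3, 1, 0, 0],
    [0, 0, 0, 0],
    [0, 0, 0, 0],
  ],
)

```text
time: 20.85
tool_pos: [0.4995, 0.0438, 0.0607]
tool_rot: [0.005, 0.768, 0.639, -0.025]
contact_force: [0.5, -0.6, 0.3]
gripper_width: 0.721
```

```bash
cat >> h.py <<'E'
def topl(x,y,zc,off,tag=""):
    "shift so that point off (tool mm) lands at world x,y,zc"
    T=toolT(); c=T[:3,3]*1000+T[:3,:3]@np.array(off,float); print(tag,"disc",c.round(1),"TCPz",(T[2,3]*1000).round(1),"shift",(T[:3,:3].T@(np.array([x,y,zc])-c)).round(1),"yaw",np.degrees(np.arctan2(T[1,0],T[0,0])).round(1),"tilt",T[:2,2].round(4))
E
python3 -c "
from h import *
topl(504,45.3,20,[.5,0,-45])"
```

```text
disc [501.   46.1 105.6] TCPz 60.7 shift [ 3.6  5.2 85.5] yaw 79.6 tilt [-0.0322 -0.0391]
```

step_arm(
  steps=[
    [2, 3, 12, 0],
    [1, 2, 18, 0],
    [0, 0, 18, 0],
    [0, 0, 14, 0],
    [0, 0, 8, 0],
    [0, 0, 4, 0],
    [0, 0, 0, 0],
  ],
)

```text
time: 21.55
tool_pos: [0.503, 0.046, -0.0188]
tool_rot: [0.005, 0.767, 0.641, -0.024]
contact_force: [-0.5, 0.1, -0.8]
gripper_width: 0.712
```

```bash
python3 -c "
from h import *
topl(504,45.3,20,[.5,0,-45])"
```

```text
disc [504.5  48.2  26.1] TCPz -18.8 shift [-2.7  0.2  6.3] yaw 79.8 tilt [-0.0313 -0.0385]
```

step_arm(
  steps=[
    [-2, 0, 1.5, 0],
    [-0.5, 0, 1.5, 0],
    [0, 0, 1, 0],
    [0, 0, 0, 0],
  ],
)

```text
time: 21.95
tool_pos: [0.5044, 0.0431, -0.0209]
tool_rot: [0.006, 0.767, 0.641, -0.023]
contact_force: [0.1, 0.1, -0.2]
gripper_width: 0.717
```

```bash
python3 -c "
from h import *
topl(504,45.3,20,[.5,0,-45]); print(state()['contact_force'])"
```

```text
disc [505.7  45.3  24.1] TCPz -20.9 shift [-0.1 -1.6  4.1] yaw 79.8 tilt [-0.0272 -0.0386]
[ 0.06124688  0.10206077 -0.15599842]
```

step_arm(
  steps=[
    [0, -1, 1.5, 0],
    [0, 0, 1.5, 0],
    [0, 0, 1, 0],
    [0, 0, 0.5, 0],
  ],
)

```text
time: 22.35
tool_pos: [0.504, 0.043, -0.0247]
tool_rot: [0.007, 0.767, 0.641, -0.022]
contact_force: [-1.4, -1.0, 2.2]
gripper_width: 0.721
```

```bash
python3 -c "
from h import *
topl(504,45.3,20,[.5,0,-45]); print(state()['contact_force'])"
```

```text
disc [505.3  45.2  20.2] TCPz -24.7 shift [-0.1 -1.2  0.3] yaw 79.8 tilt [-0.0252 -0.0388]
[-1.39050549 -1.01182707  2.1867592 ]
```

Touching at 2 N, at the expected height. Release.

step_arm(
  steps=[
    [0, 0, 0, 0],
    [0, 0, 0, 0],
    [0, 0, -2, 0],
    [0, 0, -4, 0],
    [0, 0, -8, 0],
    [0, 0, -15, 0],
    [0, 0, -20, 0],
    [0, 0, -20, 0],
  ],
  claw=100,
)

```text
time: 23.15
tool_pos: [0.5033, 0.0459, 0.0453]
tool_rot: [0.005, 0.767, 0.641, -0.024]
contact_force: [0.8, 0.3, 0.9]
gripper_width: 1.001
```

step_arm(
  steps=[
    [10, 0, -30, 0],
    [20, 0, -30, 0],
    [30, 0, -30, 0],
    [35, 0, -20, 0],
    [30, 0, -10, 0],
    [10, 0, 0, 0],
    [0, 0, 0, 0],
  ],
)

```text
time: 23.85
tool_pos: [0.5345, 0.1881, 0.1742]
tool_rot: [0.008, 0.768, 0.64, -0.019]
contact_force: [-0.4, -0.4, -0.9]
gripper_width: 0.995
```

```bash
python3 - <<'E'
from h import *
T=toolT(); im,d=grab_frame("wrist"); save("w9",im); np.savez("w9.npz",d=d,T=T)
t,dt=grab_frame("top"); save("top4",t)
for n,p,f,r in [("coaster",(.490,.228,.01),blue,40),("cork",(.504,.0453,.026),corkc,45)]:
  for cam,I,TT in (("wrist",im,T),("top",t,None)):
    g=proj(cam,[p],TT)[0]
    try: u,a=blob(I,g,r if cam=="wrist" else 20,f); print(n,cam,g.round(0),u.round(1),a,(pix2z(cam,[u],p[2],TT)[0]*1000).round(1))
    except Exception as e: print(n,cam,g,e)
P=cloud("wrist",d,T)*1000; m=(abs(P[...,2]-26)<4)&(np.hypot(P[...,0]-504,P[...,1]-45)<35)
Q=P[m]; print("cork top z",np.median(Q[:,2]),Q[:,:2].mean(0),"plane",np.linalg.lstsq(np.c_[Q[:,:2]-[504,45],np.ones(len(Q))],Q[:,2],rcond=None)[0].round(3))
to(490,228,40)
save("c9",np.hstack([im[::1,:][:400,120:620],cv2.resize(t[210:290,230:400],(300,400)) ]))
E
```

```text
coaster wrist [268. 173.] [267.6 171.6] 2315 [489.7 229.2  10. ]
coaster top [252.6418981  262.38043002] attempt to get argmax of an empty sequence
cork wrist [314. 335.] [315.4 331.1] 2385 [505.8  49.4  26. ]
cork top [328. 257.] [327.8 256.7] 551 [504.8  45.9  26. ]
cork top z 25.86761258804382 [505.29040193  47.22734343] plane [-2.0000e-03  1.0000e-03  2.5816e+01]
 pos [534.2 186.7 173.5] shift [ 37.8 -49.3 132.7] yaw x 79.55 tilt [-0.0194 -0.0367]
```

View pics/c9.png

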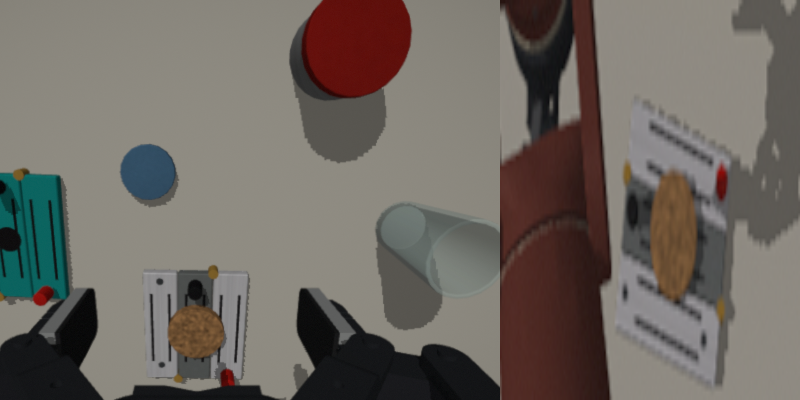

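The cork lies flat: top-face height is 25.9 mm and the top camera puts its centre at (504.8, 45.9), matching the pad. Next is the coaster at (489.9, 228.5).

step_arm(
  steps=[
    [8, -9, 22, 0],
    [9, -12, 28, 0],
    [9, -12, 28, 0],
    [7, -9, 22, 0],
    [4, -5, 14, 0],
    [1, -2, 7, 0],
    [0, 0, 0, 0],
  ],
)

```text
time: 24.65
tool_pos: [0.4867, 0.2196, 0.0432]
tool_rot: [0.008, 0.772, 0.635, -0.023]
contact_force: [0.4, 0.3, 0.6]
gripper_width: 0.999
```

```bash
python3 -c "
from h import *
topl(489.9,228.5,5,[0,0,-44])"
```

```text
disc [487.8 221.4  87.2] TCPz 43.2 shift [11.2  2.1 81.7] yaw 78.9 tilt [-0.026  -0.0423]
```

step_arm(
  steps=[
    [5, 1, 12, 0],
    [4, 0, 16, 0],
    [2, 0, 16, 0],
    [0, 0, 12, 0],
    [0, 0, 7, 0],
    [0, 0, 3, 0],
    [0, 0, 0, 0],
  ],
)

```text
time: 25.35
tool_pos: [0.4958, 0.2279, -0.0218]
tool_rot: [0.01, 0.773, 0.634, -0.018]
contact_force: [-1.2, -0.5, -0.6]
gripper_width: 0.997
```

```bash
python3 -c "
from h import *
topl(489.9,228.5,5,[0,0,-44])"
```

```text
disc [496.5 229.6  22.2] TCPz -21.8 shift [-1.7 -6.1 17.3] yaw 78.7 tilt [-0.0147 -0.0392]
```

step_arm(
  steps=[
    [-1, -4, 3, 0],
    [-0.5, -2, 5, 0],
    [0, 0, 4, 0],
    [0, 0, 3, 0],
    [0, 0, 1, 0],
    [0, 0, 0, 0],
  ],
)

```text
time: 25.95
tool_pos: [0.4903, 0.2274, -0.0371]
tool_rot: [0.011, 0.773, 0.634, -0.016]
contact_force: [0.2, 0.2, -0.5]
gripper_width: 0.997
```

```bash
python3 -c "
from h import *
topl(489.9,228.5,5,[0,0,-44])"
```

```text
disc [490.8 229.1   6.9] TCPz -37.1 shift [-0.7 -0.8  1.9] yaw 78.7 tilt [-0.0112 -0.038 ]
```

step_arm(
  steps=[
    [-0.5, 0, 1.5, 0],
    [0, 0, 0.7, 0],
    [0, 0, 0, 0],
  ],
)

```text
time: 26.25
tool_pos: [0.4905, 0.2269, -0.0392]
tool_rot: [0.011, 0.773, 0.634, -0.016]
contact_force: [-0.0, -0.3, 0.3]
gripper_width: 0.998
```

step_arm(
  steps=[
    [0, 0, 0, 0],
    [0, 0, 0, 0],
    [0, 0, 0, 0],
    [0, 0, 0, 0],
    [0, 0, 0, 0],
  ],
  claw=40,
)

```text
time: 26.75
tool_pos: [0.4914, 0.2272, -0.0382]
tool_rot: [0.012, 0.773, 0.634, -0.015]
contact_force: [-0.3, -0.2, -0.9]
gripper_width: 0.625
```

```bash
python3 -c "
from h import *
topl(489.9,228.5,5,[0,0,-44])"
```

```text
disc [491.8 228.8   5.8] TCPz -38.2 shift [-0.7 -1.8  0.8] yaw 78.7 tilt [-0.0091 -0.0374]
```

step_arm(
  steps=[
    [0, 0, -5, 0],
    [0, 0, -15, 0],
    [0, 0, -20, 0],
    [0, 0, -20, 0],
    [0, 0, -20, 0],
    [0, 0, -15, 0],
    [0, 0, -8, 0],
    [0, 0, 0, 0],
  ],
)

```text
time: 27.55
tool_pos: [0.4922, 0.2313, 0.0738]
tool_rot: [0.012, 0.773, 0.634, -0.015]
contact_force: [0.5, 0.0, -0.0]
gripper_width: 0.622
```

```bash
python3 - <<'E'
from h import *
T=toolT(); im,d=grab_frame("wrist"); save("w10",im)
h=cv2.cvtColor(im,cv2.COLOR_RGB2HSV).astype(int); m=((h[...,1]>80)&(h[...,0]>95)&(h[...,0]<125)&(im[...,2]>50)).astype(np.uint8)
n,l,s,c=cv2.connectedComponentsWithStats(m); i=1+np.argmax(s[1:,4]); print(c[i],s[i])
P=cloud("wrist",d,T); L=(np.c_[P.reshape(-1,3),np.ones(480*640)]@np.linalg.inv(T).T)[:,:3].reshape(480,640,3)*1000
Q=L[(l==i)&(d>0)]; Q=Q[(Q[:,2]<-35)]; print("med z",np.median(Q[:,2]).round(1),"x",np.percentile(Q[:,0],[.5,99.5]).round(1),"y",np.percentile(Q[:,1],[.5,99.5]).round(1))
topl(504.8,45.9,31,[0,0,-44])
E
```

```text
[316.85228914 299.92805572] [  255   240   125   120 11773]
med z -48.2 x [-26.3  27. ] y [-26.   25.6]
 disc [492.2 232.9 117.1] TCPz 73.1 shift [-177.5   49.    92.8] yaw 78.7 tilt [-0.0089 -0.0371]
```

step_arm(
  steps=[
    [-12, 3, 0, 0],
    [-22, 6, 0, 0],
    [-28, 7, 1, 0],
    [-30, 8, 1, 0],
    [-28, 8, 1, 0],
    [-20, 6, 0, 0],
    [-12, 4, 0, 0],
    [-6, 2, 0, 0],
  ],
)

```text
time: 28.4
tool_pos: [0.4974, 0.057, 0.0676]
tool_rot: [0.008, 0.772, 0.635, -0.022]
contact_force: [-0.6, 1.0, -0.6]
gripper_width: 0.622
```

```bash
python3 -c "
from h import *
topl(504.8,45.9,31,[0,0,-43.5])"
```

```text
disc [498.4  58.8 111. ] TCPz 67.6 shift [-7.8 10.  80.3] yaw 78.9 tilt [-0.0246 -0.0408]
```

step_arm(
  steps=[
    [-3, 4, 8, 0],
    [-3, 3, 14, 0],
    [-2, 2, 16, 0],
    [-1, 1, 14, 0],
    [0, 0, 8, 0],
    [0, 0, 4, 0],
    [0, 0, 0, 0],
  ],
)

```text
time: 29.1
tool_pos: [0.5021, 0.0447, -0.0044]
tool_rot: [0.006, 0.771, 0.636, -0.024]
contact_force: [0.1, -0.3, -0.6]
gripper_width: 0.622
```

```bash
python3 -c "
from h import *
topl(504.8,45.9,31,[0,0,-43.5])"
```

```text
disc [503.4  46.4  39. ] TCPz -4.4 shift [0.1 1.6 8. ] yaw 79.0 tilt [-0.03   -0.0395]
```

step_arm(
  steps=[
    [0, 1.5, 2, 0],
    [0, 0, 2, 0],
    [0, 0, 1, 0],
    [0, 0, 0, 0],
  ],
)

```text
time: 29.5
tool_pos: [0.5051, 0.0446, -0.0081]
tool_rot: [0.007, 0.771, 0.636, -0.023]
contact_force: [-0.5, -0.6, -0.4]
gripper_width: 0.621
```

```bash
python3 -c "
from h import *
topl(504.8,45.9,31,[0,0,-43.5]); print(state()['contact_force'])"
```

```text
disc [506.3  46.4  35.3] TCPz -8.1 shift [-0.5 -1.3  4.4] yaw 79.1 tilt [-0.0266 -0.0395]
[-0.54084176 -0.57212531 -0.44059953]
```

step_arm(
  steps=[
    [-0.5, -1, 1.2, 0],
    [0, 0, 1.2, 0],
    [0, 0, 1, 0],
    [0, 0, 0.5, 0],
    [0, 0, 0, 0],
  ],
)

```text
time: 30.0
tool_pos: [0.5046, 0.044, -0.0114]
tool_rot: [0.007, 0.771, 0.636, -0.022]
contact_force: [-0.6, 0.7, 0.2]
gripper_width: 0.622
```

```bash
python3 -c "
from h import *
topl(504.8,45.9,31,[0,0,-43.5]); print(state()['contact_force'])"
```

```text
disc [505.6  45.8  32. ] TCPz -11.4 shift [ 0.  -0.8  1.1] yaw 79.1 tilt [-0.0248 -0.0396]
[-0.62226667  0.65456321  0.20707883]
```

step_arm(
  steps=[
    [0, -0.5, 0.6, 0],
    [0, 0, 0.5, 0],
    [0, 0, 0.4, 0],
  ],
)

```text
time: 30.3
tool_pos: [0.5046, 0.0441, -0.0121]
tool_rot: [0.008, 0.771, 0.636, -0.022]
contact_force: [-1.8, -0.5, 2.6]
gripper_width: 0.624
```

Touching at 2.6 N. Release and back off.

step_arm(
  steps=[
    [0, 0, 0, 0],
    [0, 0, 0, 0],
    [0, 0, -2, 0],
    [0, 0, -4, 0],
    [0, 0, -8, 0],
    [0, 0, -15, 0],
    [0, 0, -20, 0],
    [0, 0, -20, 0],
  ],
  claw=100,
)

```text
time: 31.1
tool_pos: [0.5036, 0.047, 0.0574]
tool_rot: [0.006, 0.771, 0.636, -0.024]
contact_force: [-0.0, -0.5, -0.1]
gripper_width: 0.999
```

step_arm(
  steps=[
    [10, 0, -30, 0],
    [20, 0, -30, 0],
    [30, 0, -30, 0],
    [35, 0, -20, 0],
    [30, 0, -10, 0],
    [10, 0, 0, 0],
    [0, 0, 0, 0],
    [0, 0, 0, 0],
  ],
)

```text
time: 31.9
tool_pos: [0.5359, 0.1884, 0.1853]
tool_rot: [0.009, 0.772, 0.635, -0.019]
contact_force: [1.0, 0.3, 0.2]
gripper_width: 1.001
```

```bash
python3 - <<'E'
from h import *
from plat import plat
T=toolT(); im,d=grab_frame("wrist"); save("w11",im)
t,dt=grab_frame("top"); save("top5",t)
p=(.5048,.0459,.036)
for cam,I,TT in (("wrist",im,T),("top",t,None)):
    g=proj(cam,[p],TT)[0]
    for n,f,z in (("coaster",blue,.036),("cork",corkc,.026)):
        try: u,a=blob(I,g,40 if cam=="wrist" else 20,f); print(n,cam,u.round(1),a,(pix2z(cam,[u],z,TT)[0]*1000).round(1))
        except Exception as e: print(n,cam,g,e)
P=cloud("wrist",d,T)*1000; m=(abs(P[...,2]-36)<4)&(np.hypot(P[...,0]-505,P[...,1]-46)<26)
Q=P[m]; print("coaster top z",np.median(Q[:,2]).round(1),"plane",np.linalg.lstsq(np.c_[Q[:,:2]-[505,46],np.ones(len(Q))],Q[:,2],rcond=None)[0].round(3))
plat("top",dt,None); s=state(); print(s["time"],s["contact_force"],s["tool_pos"])
a=im[220:420,220:480]; b=t[200:300,270:400]
save("c11",np.hstack([cv2.resize(a,(400,400)),cv2.resize(b,(400,400))]))
E
```

```text
coaster wrist [316.4 331.4] 1733 [506.2  48.3  36. ]
cork wrist [316.1 311.4] 514 [509.5  67.7  26. ]
coaster top [328.1 255.6] 388 [505.5  45.4  36. ]
cork top [326.4 262.2] 86 [491.3  49.1  26. ]
coaster top z 35.9 plane [2.0000e-03 5.0000e-03 3.5905e+01]
top median z 14.4 rect ((547.421875, 81.6037368774414), (52.76142883300781, 43.900421142578125), 79.54864501953125) npx 225
32.0 [-0.40763941  0.0047385  -0.03775902] [0.53559066 0.18786194 0.18471262]
```

View pics/c11.png

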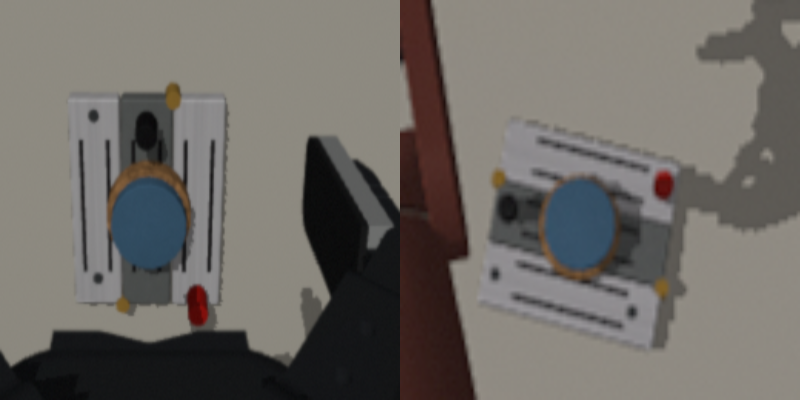

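The leaves are flush. The coaster (505.5, 45.4) sits centred on the cork (504.8, 45.9), flat with its top at 35.9 mm, and the gripper is clear.

```bash
python3 -c "
from plant import *
print(job_done())"
```

```text
the job is handed in; nothing more can be done
None
```

I folded the outer leaf home and then the middle leaf, set the cork on the pad and the coaster on the cork, released both, and handed the job in at about 32 s of the 72 s allowed. No verdict is reported.

**First grasp:** My first grip on the red knob closed on nothing. Wrist depth showed the fingertips about 40 mm behind the reported tool point, so I lowered every later grasp by that amount.

**Last checks:**
- **Fold:** after folding, the stand measured 139.7 x 116.0 mm in the top camera, against 140 x 116 mm nominal. The leaves look flush in the final picture. The wrist camera gave 152 mm for the length in that same check.
- **Cork:** it lies flat, and its centre in the top camera matches the fitted platform centre to within about 1 mm.
- **Coaster:** it lies flat with its top at 35.9 mm, and its centre is about 1 mm from the cork's.
- **Robot:** the gripper is open and clear, with no contact force beyond sensor noise.

**Checks that disagreed or failed:**
- The wrist camera puts the coaster about 3 mm farther along y than the top camera does.
- The last platform fit failed because the discs covered the middle, so the final fold check is by eye.
- I did not measure the tumbler, tin, spoon or brush again. No recorded contact force suggests any of them was touched.

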